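# Tilt the lamp on its rest post to the marked angle and hold it

### The arm

A 6-joint arm with a two-finger parallel gripper is mounted at the origin on the work surface. World frame = base frame: x ahead of the robot, y to its left, z up, the work surface at z = 0. Lengths are in m, angles in rad, forces in N, time in s.
With the tool pointing down it reaches from about 0.35 to 0.875 m from the base axis. Payload 4.2 kg.
Tool frame: the origin (TCP) lies at the very end of the fingers, on their centre line; the grasp point (between the pads) lies 19 mm behind it (bot.grip_point_offset is the distance from the TCP to the grasp point, in m); z points along the fingers, y is the line along which they close (so a half turn about z gives the same grasp; the last joint's range is limited). The gripper opens to 85 mm and grips with 20 to 120 N. Pads are 22 mm wide; open, the fingers measure 114 mm over their backs; the gripper's body (76 mm by 85 mm) begins 54 mm behind the grasp point. The pads swing forward as they close: fully open they stand 13 mm farther back than shut.
Start: joints at [-0.967, 0.385, 0.008, 0, -1.194, -0.259], TCP at [0.211, -0.588, 0.231] pointing down, gripper open.
Joint ranges: [-3.14, 3.14], [-1.21, 2.06], [-1.07, 1.41], [-3.16, 2.05], [-2.99, -0.16], [-3.1, 3.1]. Speed limits (rad/s): [2.79, 2.79, 3.14, 3.14, 3.14, 3.14].

### API

Orientations are given as a rotation vector (axis times angle).
In Python, from cell import bot gives the robot as it stands. The module is installed in compiled form; this text tells all that it offers.
- The arm moves only by the tool play_rows, never from a script. Its argument "motion" is a list of rows, each an object of numbers: "x", "y", "z": the shift along the tool's x, y, z in units of 0.03 m (1.0 is 0.03 m); "rx", "ry", "rz": the turn, a rotation vector about the tool's x, y, z in units of 5 degrees (1.0 is 5 degrees). In form: [{"x": .., "y": .., "z": .., "rx": .., "ry": .., "rz": ..}, ...]. A call has 1 to 12 rows; each row shifts and turns the commanded pose from where the row before left it, along the tool's axes as they then stand; what a row does not reach is not made up. A row lasts 1/12 s, in which the tool goes at most 41.7 mm and 7.16 degrees, less where a joint would pass 70% of its speed; a pose out of reach is approached as far as the arm can. A call with a number of a shift or a turn outside -1 to 1 is refused whole. A call with a gripper value outside its range is refused whole. "gripper" is the opening, from 0 (shut) to 1 (fully open), set as the call begins (left out, the last holds). The fingers move at their own pace and stop on an object; "newtons" is the grip in N (left out, the last holds). Time passes only in rows, so rows that do not move let the fingers close. It gives the time, the measured TCP pose, the force, the opening and the grip force at its end, in the units of the state.
- bot.get_obs(): the state, without advancing time (a new reading comes with each control period).
- bot.read_camera(name): name is "side" or "top"; returns the picture (400x640x3 uint8, red, green, blue); there is no depth.
- bot.camera_info(name): a dict with "intrinsics" (3x3 intrinsics, pixels), "D" ([k1, k2, p1, p2, k3] as OpenCV has them; the pictures are not rectified), "pose" (4x4, takes a point from camera to world coordinates). Camera axes: x right, y up, looking along -z (the intrinsics and any distortion apply to the point x, -y, -z); pixel columns grow to the right and rows downward; lengths in m; the calibration is good to about 2 mm. A picture is of the moment at which its call begins. camera_info takes no time and is no camera call.
- bot.close_job(): hands the job in; it is judged then, once.
The state is a dict: "time": time; "joints": joint angles; "qvel": joint speeds; "joint_efforts": joint torques, N m; "position": TCP position; "orientation": TCP orientation; "wrist_force": force on the tool from outside, world axes, zero at the start; "moment": the same for the moment, N m; "opening": finger opening in m; "grip_force": force on a finger pad.
Only numpy, scipy, OpenCV 4.12 (cv2) and the standard library are available. Lean on these libraries where they do the work, as an engineer would, in place of code of your own. Each camera call takes 0.05 s, during which the arm holds its last target. There are 200 camera calls.

### The job

The hand lamp with the swinging-pointer tilt gauge has to light the dish at the slant that its index tab is set to, while a picture is taken. Take the lamp by its grip stem and set its sole squarely on the uneven rubber cap of the rest post, lens end on the dish's side and not yet leaning that way; then rock it over towards the dish, sole on the cap, until the pointer hangs still with its tip in the middle of the index tab. Finish holding it just so, sole pressing only lightly on the cap and the lamp touching nothing else; leave the dish stack, the tip box and the wash bottle where they are.

Things in the scene. Friction and masses are not known exactly. Their poses are not given: they have to be found in the camera images.
- lamp_grip (a point): Middle of the lamp's upright grey grip stem, 22 (x) by 26 (y) by 52 mm tall, 158 mm above the sole's underside; the stem spans 126 to 178 mm up. The loose lamp (0.3 to 0.6 kg) starts standing on the bench. Axes: x out of the dial (away from the robot), y to the lens, z up the stem. Take it from above, fingers closing along y; pads above 130 mm clear the lamp barrel.
- lamp_sole (a point): Centre of the underside of the lamp's flat aluminium sole, 44 (x) by 64 (y) by 10 mm, 158 mm straight below lamp_grip; same axes. Above the sole: a white upright dial plate 12 by 104 by 98 mm facing +x, then the black barrel.
- lamp_lens (a point): Middle of the glass lens at the +y end of the lamp's black barrel, 66 mm from the lamp's centre line and 117 mm above the sole's underside. The barrel lies along y, 128 mm long, 22 mm thick (28 at the lens).
- post: Fixed rest post, origin at the bench top on its axis: steel stud 32 mm thick on a plate 70 by 70 by 6 mm, with a sprung black rubber cap. The plate reaches along +y to a dish 60 mm wide, 19 mm high, centred 135 mm out. Yaw within 0.35 rad. The lamp sits square when its axes match the post's and lamp_sole is on the post's axis.
- high_ridge (a point): Crest of the higher of two rounded ridges (12 mm thick, 46 long, along the post's x) on the 44 by 38 mm cap: 10 mm to +y of the post's axis, 70 mm above the bench with the cap up. The other, 10 mm to -y, is 3.3 mm lower: a sole resting on both leans 0.16 rad the wrong way; rocked to +y it stands on the high ridge alone.
- cap (a joint): How far the cap is pressed down on its spring, m: 0 up, 0.012 at its stop; 0.7 N per mm.
- pointer (a joint): Swing of the black needle with brass bob hanging from a pivot on the dial, 92 mm above the sole's underside; rad about the lamp's +x, 0 on the lamp's centre line, positive with the tip towards +y. It settles plumb in about 1 s, so it grows rad for rad as the lamp's top leans to +y.
- index (a joint): Setting of the index tab, a dark steel tab 8 mm wide at the dial's rim on the same pivot; rad, zero and sense as the pointer; 0.18 to 0.40, stiff, stays as set. Equal to the pointer when the tip hangs in the middle of the tab.
- pointer_tip (a point): The tip of the pointer, 62 mm from the pivot.
- index_mark (a point): The middle of the index tab, where the tip should hang, 62 mm from the pivot.
- dishes: Bystander: a stack of three culture dishes, 61 mm wide, 45 mm high; origin under its centre.
- tipbox: Bystander: a pipette tip box, blue base and yellow lid, 85 by 120 by 68 mm; origin under its centre.
- washbottle: Bystander: a white wash bottle 60 mm wide, 150 mm high; origin under its centre.

How it is judged:
By the outcome, as a careful person would: the job done as asked, in the order asked, and still so for the second after the job is handed in, while the arm keeps its last pose, push and grip.
It also fails if it takes over 43 s, if anything falls off the work surface, if the arm or the gripper's body presses on something with over 40 N, if the wrist force passes 120 N, or if a joint passes its speed limit or range.

## Working session

There is one attempt and no reset: what is moved stays moved. The work goes in short steps, Python scripts to look and compute and a tool call to move; the robot and the scene stay as the last step left them, time stands still between calls to the robot, and variables do not carry over. Pictures are saved under pics/ and viewed, at most 10 in all, crops included, and the job is handed in when it is done.

Besides the shell and the picture viewer there is one more tool, called after "Call:" as name(argument=value, ...), one argument or row to a line, values as JSON. play_rows: Moves the arm, as the interface text tells. Shifts and turns lie within -1 to 1; 1 stands for 0.03 m of shift or 5 degrees of turn. Its arguments: {"type":"object","properties":{"motion":{"type":"array","items":{"type":"object","properties":{"x":{"type":"number","minimum":-1,"maximum":1},"y":{"type":"number","minimum":-1,"maximum":1},"z":{"type":"number","minimum":-1,"maximum":1},"rx":{"type":"number","minimum":-1,"maximum":1},"ry":{"type":"number","minimum":-1,"maximum":1},"rz":{"type":"number","minimum":-1,"maximum":1}}}},"gripper":{"type":"number"},"newtons":{"type":"number"}},"required":["motion"]}

```bash
mkdir -p pics; cat > h.py <<'E'
import numpy as np, cv2
from cell import bot
from scipy.spatial.transform import Rotation as R
def snap(n,f=None):
    im=bot.read_camera(n)
    if f: cv2.imwrite('pics/'+f,im[:,:,::-1])
    return im
def ray(n,uv):
    c=bot.camera_info(n);K=np.array(c['intrinsics']);P=np.array(c['pose'])
    u=cv2.undistortPoints(np.array([[uv]],float),K,np.array(c['D'],float))[0,0]
    d=P[:3,:3]@np.array([u[0],-u[1],-1.]);return P[:3,3],d/np.linalg.norm(d)
def plane(n,uv,z):
    o,d=ray(n,uv);return o+d*(z-o[2])/d[2]
def tri(a,b):
    o1,d1=ray('side',a);o2,d2=ray('top',b)
    t=np.linalg.lstsq(np.c_[d1,-d2],o2-o1,rcond=None)[0]
    p,q=o1+t[0]*d1,o2+t[1]*d2;return (p+q)/2,np.linalg.norm(p-q)
def proj(n,p):
    c=bot.camera_info(n);P=np.array(c['pose']);q=P[:3,:3].T@(np.array(p)-P[:3,3]);q=q*[1,-1,-1]
    return cv2.projectPoints(q.reshape(1,1,3),np.zeros(3),np.zeros(3),np.array(c['intrinsics']),np.array(c['D'],float))[0][0,0]
E
python3 - <<'E'
from h import *
np.set_printoptions(precision=3,suppress=True)
a=snap('side','s0.png');b=snap('top','t0.png')
for n in('side','top'):
    c=bot.camera_info(n);print(n,c['pose'],c['intrinsics'])
o=bot.get_obs();print(o['position'],R.from_rotvec(o['orientation']).as_matrix(),o['time'],bot.grip_point_offset)
E
```

```text
side [[-0.931  0.186 -0.314  0.133]
 [-0.364 -0.506  0.782  1.283]
 [-0.013  0.842  0.539  0.984]
 [ 0.     0.     0.     1.   ]] [[513.233   0.    320.492]
 [  0.    513.233 188.735]
 [  0.      0.      1.   ]]
top [[-0.03   0.998 -0.053  0.544]
 [-0.999 -0.031 -0.023  0.01 ]
 [-0.025  0.052  0.998  1.376]
 [ 0.     0.     0.     1.   ]] [[363.979   0.    315.713]
 [  0.    363.979 201.261]
 [  0.      0.      1.   ]]
[ 0.211 -0.588  0.23 ] [[-0.941 -0.338 -0.001]
 [-0.338  0.941  0.002]
 [ 0.     0.002 -1.   ]] 0.1 0.0187
```

View pics/s0.png

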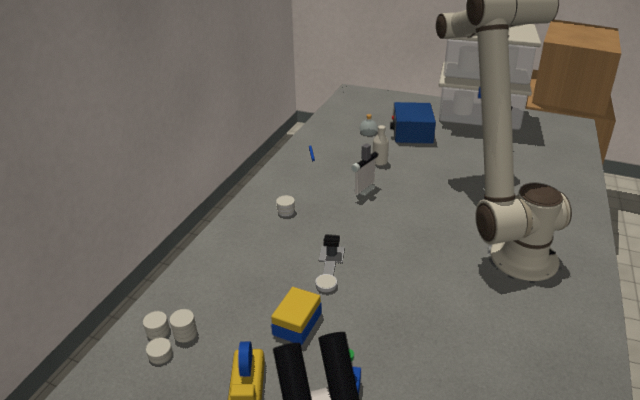

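View pics/t0.png

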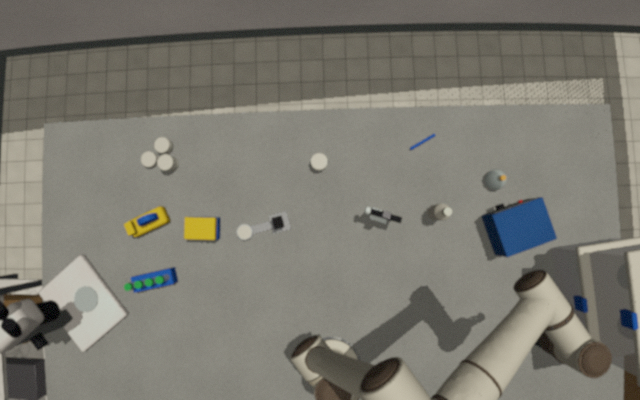

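Side view: lamp at (366,175), post (331,248), dish (326,284), tip box (297,315), dishes (286,207), bottle (381,148). Top view: lamp (383,215), post (279,222), dish (245,232), tip box (201,229), bottle (443,212), dishes (318,161). I need enlarged crops.

```bash
python3 - <<'E'
from h import *
np.set_printoptions(precision=3,suppress=True)
s=cv2.imread('pics/s0.png');t=cv2.imread('pics/t0.png')
A=cv2.resize(t[190:245,350:420],None,fx=5.7,fy=5.7,interpolation=cv2.INTER_NEAREST)[:300,:400]
B=cv2.resize(t[200:250,230:300],None,fx=5.7,fy=5.7,interpolation=cv2.INTER_NEAREST)[:300,:400]
C=cv2.resize(s[140:205,335:400],None,fx=4.6,fy=4.6,interpolation=cv2.INTER_NEAREST)[:299,:299]
D=cv2.resize(s[230:295,300:365],None,fx=4.6,fy=4.6,interpolation=cv2.INTER_NEAREST)[:299,:299]
o=np.zeros((600,800,3),np.uint8)
for im,y,x in((A,0,0),(B,300,0),(C,0,400),(D,300,400)): o[y:y+im.shape[0],x:x+im.shape[1]]=im
cv2.imwrite('pics/c0.png',o)
g=t.max(2)
for n,(x0,x1,y0,y1),z in(('barrel',(350,420,195,235),.117),('cap',(268,292,212,232),.068)):
    m=((g[y0:y1,x0:x1]<70)).astype(np.uint8)
    k,l,st,c=cv2.connectedComponentsWithStats(m);
    for i in range(1,k):
        if st[i,4]>15:
            pts=np.argwhere(l==i)[:,::-1].astype(np.float32)+[x0,y0]
            print(n,st[i],cv2.minAreaRect(pts.astype(np.float32)),plane('top',c[i]+[x0,y0],z))
m=(t[215:250,232:258].min(2)>170).astype(np.uint8);k,l,st,c=cv2.connectedComponentsWithStats(m);print('dish',[(st[i,4],plane('top',c[i]+[232,215],.019)) for i in range(1,k) if st[i,4]>30])
for n,uv,z in(('tip',(201,229),.068),('bottle',(443,212),.1),('dishes',(318,161),.045)):print(n,plane('top',uv,z))
E
```

```text
barrel [21 15 12  7 52] ((376.38232421875, 212.97061157226562), (10.914102554321289, 4.6081767082214355), 14.03624439239502) [ 0.564 -0.169  0.117]
barrel [40 20 11  7 50] ((395.44122314453125, 218.23532104492188), (10.186494827270508, 4.6081767082214355), 14.03624439239502) [ 0.543 -0.233  0.117]
cap [  4   5  11  12 102] ((277.3529357910156, 222.41177368164062), (10.6715669631958, 9.701424598693848), 75.96376037597656) [0.541 0.182 0.068]
dish [(np.int32(134), array([0.511, 0.313, 0.019]))]
tip [0.525 0.462 0.068]
bottle [ 0.56  -0.405  0.1  ]
dishes [0.763 0.028 0.045]
```

View pics/c0.png

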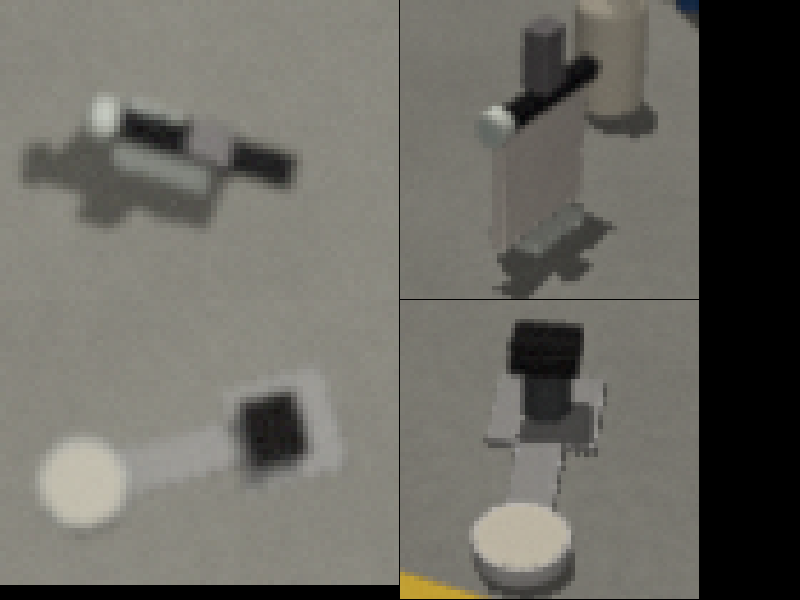

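The crop shows the lamp with barrel, lens and stem top: stem top at about top (386.8,213.7) and side (366.5,145.5), lens at top (368,210), tail at (401.7,219.5). The dial is on the far side of both views. Post cap and dish are clear.

```bash
python3 - <<'E'
from h import *
np.set_printoptions(precision=3,suppress=True)
print(tri((366.5,145.3),(386.8,213.5)),plane('top',(386.8,213.5),.178))
a=plane('top',(366.5,210.2),.117);b=plane('top',(401.5,219.3),.117);print(a,b,(a+b)/2,np.arctan2(-(a-b)[0],(a-b)[1]))
print('cap side',plane('side',(331,240),.069), plane('side',(326.3,282.5),.019))
E
```

```text
(array([ 0.558, -0.195,  0.175]), np.float64(0.0033480944021914752)) [ 0.56  -0.194  0.178]
[ 0.574 -0.135  0.117] [ 0.539 -0.254  0.117] [ 0.556 -0.195  0.117] -0.2858973989347975
cap side [0.538 0.199 0.069] [0.507 0.319 0.019]
```

Call:
play_rows(
  motion=[
    {"x": -0.956,"y": 0.526},
    {"x": -0.956,"y": 0.526},
    {"x": -0.956,"y": 0.526},
    {"x": -0.956,"y": 0.526},
    {"x": -0.956,"y": 0.526},
    {"x": -0.956,"y": 0.526},
    {"x": -0.956,"y": 0.526},
    {"x": -0.956,"y": 0.526},
    {"x": -0.956,"y": 0.526},
    {"x": -0.956,"y": 0.526},
    {"x": -0.956,"y": 0.526},
    {"x": -0.956,"y": 0.526},
  ],
  gripper=1,
)

```text
$.motion[0]: bad value
```

Call:
play_rows(
  motion=[
    {"x": -0.956,"y": 0.526},
    {"x": -0.956,"y": 0.526},
    {"x": -0.956,"y": 0.526},
    {"x": -0.956,"y": 0.526},
    {"rz": 0.91},
    {"rz": 0.91},
    {"rz": 0.91},
    {"rz": 0.91},
    {"rz": 0.91},
    {"rz": 0.91},
    {"rz": 0.91},
    {"rz": 0.91},
  ],
)

```text
$.motion[0]: bad value
```

```bash
cat >> h.py <<'E'
def st():
    o=bot.get_obs();M=R.from_rotvec(o['orientation']).as_matrix()
    print('t',round(o['time'],2),'p',o['position'],'\n',M,'\nF',np.array(o['wrist_force']),'open',o['opening'],o['grip_force'],'j',np.array(o['joints']))
    return np.array(o['position']),M
np.set_printoptions(precision=4,suppress=True)
E
python3 - <<'E'
from h import *
p,M=st()
print((M.T@(np.array([.558,-.195,.139])-p))/.03)
t=snap('top','t1.png');s=snap('side','s1.png')
cv2.imwrite('pics/c1.png',np.hstack([cv2.resize(t[170:250,340:430],None,fx=4.4,fy=4.4),cv2.resize(s[110:190,320:410],None,fx=4.4,fy=4.4)]))
E
```

```text
t 0.1 p [ 0.2111 -0.5877  0.2303] 
 [[-0.9412 -0.3379 -0.0008]
 [-0.3379  0.9412  0.0018]
 [ 0.0001  0.002  -1.    ]] 
F [ 0.0389 -0.26    0.733 ] open 0.08533844984661795 0.0 j [-0.9674  0.3855  0.0068 -0.0004 -1.194  -0.2586]
[-15.3065   8.4077   3.0596]
```

View pics/c1.png

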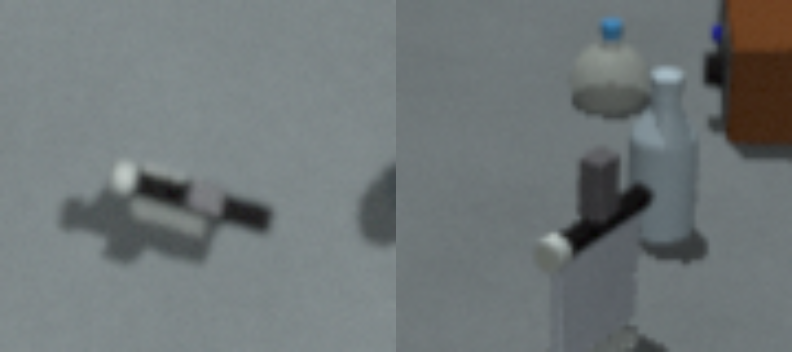

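The moves were refused, perhaps because I gave too many decimals, so the picture shows the unchanged scene. I'll try rounder numbers.

Call:
play_rows(
  motion=[
    {"x": -0.95,"y": 0.52},
    {"x": -0.95,"y": 0.52},
    {"x": -0.95,"y": 0.52},
    {"x": -0.95,"y": 0.52},
    {"x": -0.95,"y": 0.52},
    {"x": -0.95,"y": 0.52},
    {"x": -0.95,"y": 0.52},
    {"x": -0.95,"y": 0.52},
    {"x": -0.95,"y": 0.52},
    {"x": -0.95,"y": 0.52},
    {"x": -0.95,"y": 0.52},
    {"x": -0.95,"y": 0.52},
  ],
  gripper=1,
)

```text
$.motion[0]: bad value
```

Call:
play_rows(
  motion=[
    {"x": -0.95,"y": 0.5,"z": 0,"rx": 0,"ry": 0,"rz": 0},
    {"x": -0.95,"y": 0.5,"z": 0,"rx": 0,"ry": 0,"rz": 0},
  ],
  gripper=1,
)

```text
time: 0.37
position: [0.2542, -0.5407, 0.2304]
orientation: [0.534, -3.095, -0.002]
wrist_force: [1.0, -0.8, -0.4]
opening: 0.0855
grip_force: 0.0
```

Call:
play_rows(
  motion=[
    {"x": -0.957,"y": 0.529,"z": 0,"rx": 0,"ry": 0,"rz": 0},
    {"x": -0.957,"y": 0.529,"z": 0,"rx": 0,"ry": 0,"rz": 0},
    {"x": -0.957,"y": 0.529,"z": 0,"rx": 0,"ry": 0,"rz": 0},
    {"x": -0.957,"y": 0.529,"z": 0,"rx": 0,"ry": 0,"rz": 0},
    {"x": -0.957,"y": 0.529,"z": 0,"rx": 0,"ry": 0,"rz": 0},
    {"x": -0.957,"y": 0.529,"z": 0,"rx": 0,"ry": 0,"rz": 0},
    {"x": -0.957,"y": 0.529,"z": 0,"rx": 0,"ry": 0,"rz": 0},
    {"x": -0.957,"y": 0.529,"z": 0,"rx": 0,"ry": 0,"rz": 0},
    {"x": -0.957,"y": 0.529,"z": 0,"rx": 0,"ry": 0,"rz": 0},
    {"x": -0.957,"y": 0.529,"z": 0,"rx": 0,"ry": 0,"rz": 0},
    {"x": -0.957,"y": 0.529,"z": 0,"rx": 0,"ry": 0,"rz": 0},
    {"x": -0.957,"y": 0.529,"z": 0,"rx": 0,"ry": 0,"rz": 0},
  ],
  gripper=1,
)

```text
time: 1.37
position: [0.5154, -0.2435, 0.2313]
orientation: [0.539, -3.095, -0.0]
wrist_force: [0.8, -1.0, 0.3]
opening: 0.0853
grip_force: 0.0
```

Call:
play_rows(
  motion=[
    {"x": -0.957,"y": 0.529,"z": 0,"rx": 0,"ry": 0,"rz": 0},
    {"x": -0.957,"y": 0.529,"z": 0,"rx": 0,"ry": 0,"rz": 0},
    {"x": 0,"y": 0,"z": 0,"rx": 0,"ry": 0,"rz": 0.91},
    {"x": 0,"y": 0,"z": 0,"rx": 0,"ry": 0,"rz": 0.91},
    {"x": 0,"y": 0,"z": 0,"rx": 0,"ry": 0,"rz": 0.91},
    {"x": 0,"y": 0,"z": 0,"rx": 0,"ry": 0,"rz": 0.91},
    {"x": 0,"y": 0,"z": 0,"rx": 0,"ry": 0,"rz": 0.91},
    {"x": 0,"y": 0,"z": 0,"rx": 0,"ry": 0,"rz": 0.91},
    {"x": 0,"y": 0,"z": 0,"rx": 0,"ry": 0,"rz": 0.91},
    {"x": 0,"y": 0,"z": 0,"rx": 0,"ry": 0,"rz": 0.91},
    {"x": 0,"y": 0,"z": 0,"rx": 0,"ry": 0,"rz": 0},
  ],
)

```text
time: 2.28
position: [0.5578, -0.1957, 0.2311]
orientation: [-0.457, -3.108, -0.0]
wrist_force: [-0.0, -0.6, 0.1]
opening: 0.0855
grip_force: 0.0
```

```bash
python3 - <<'E'
from h import *
p,M=st()
print((M.T@(np.array([.558,-.195,.139])-p))/.03)
E
```

```text
t 2.28 p [ 0.5578 -0.1957  0.2311] 
 [[-0.9577  0.2878 -0.0005]
 [ 0.2878  0.9577  0.0002]
 [ 0.0005  0.     -1.    ]] 
F [-0.0324 -0.5852  0.0754] open 0.08550578560368839 0.0 j [-0.0637  0.3277 -0.0785 -0.0002 -1.1651 -1.7989]
[-0.0016  0.0228  3.0685]
```

Call:
play_rows(
  motion=[
    {"x": 0,"y": 0,"z": 0.8,"rx": 0,"ry": 0,"rz": 0},
    {"x": 0,"y": 0,"z": 0.8,"rx": 0,"ry": 0,"rz": 0},
    {"x": 0,"y": 0,"z": 0.8,"rx": 0,"ry": 0,"rz": 0},
    {"x": 0,"y": 0,"z": 0.65,"rx": 0,"ry": 0,"rz": 0},
    {"x": 0,"y": 0,"z": 0,"rx": 0,"ry": 0,"rz": 0},
    {"x": 0,"y": 0,"z": 0,"rx": 0,"ry": 0,"rz": 0},
  ],
)

```text
time: 2.78
position: [0.5575, -0.1958, 0.1391]
orientation: [-0.452, -3.106, 0.001]
wrist_force: [0.1, 0.3, 0.3]
opening: 0.0853
grip_force: 0.0
```

Call:
play_rows(
  motion=[
    {"x": 0,"y": 0,"z": 0,"rx": 0,"ry": 0,"rz": 0},
    {"x": 0,"y": 0,"z": 0,"rx": 0,"ry": 0,"rz": 0},
    {"x": 0,"y": 0,"z": 0,"rx": 0,"ry": 0,"rz": 0},
    {"x": 0,"y": 0,"z": 0,"rx": 0,"ry": 0,"rz": 0},
    {"x": 0,"y": 0,"z": 0,"rx": 0,"ry": 0,"rz": 0},
    {"x": 0,"y": 0,"z": 0,"rx": 0,"ry": 0,"rz": 0},
    {"x": 0,"y": 0,"z": 0,"rx": 0,"ry": 0,"rz": 0},
    {"x": 0,"y": 0,"z": 0,"rx": 0,"ry": 0,"rz": 0},
  ],
  gripper=0,
  newtons=70,
)

```text
time: 3.45
position: [0.5586, -0.1957, 0.1408]
orientation: [0.454, 3.107, -0.0]
wrist_force: [0.1, 2.3, 5.0]
opening: 0.0254
grip_force: 70.0
```

```bash
python3 - <<'E'
from h import *
p,M=st()
E
```

```text
t 3.45 p [ 0.5586 -0.1957  0.1408] 
 [[-0.9582  0.286   0.0019]
 [ 0.286   0.9582 -0.0004]
 [-0.0019  0.0002 -1.    ]] 
F [0.147  2.3174 5.0138] open 0.025434865315052735 70.04902839660645 j [-0.0635  0.4062 -0.2022  0.0003 -0.9605 -1.7976]
```

Call:
play_rows(
  motion=[
    {"x": 0,"y": 0,"z": -0.4,"rx": 0,"ry": 0,"rz": 0},
    {"x": 0,"y": 0,"z": -0.8,"rx": 0,"ry": 0,"rz": 0},
    {"x": 0,"y": 0,"z": -0.9,"rx": 0,"ry": 0,"rz": -1},
    {"x": 0,"y": 0,"z": -1,"rx": 0,"ry": 0,"rz": -1},
    {"x": 0,"y": 0,"z": -1,"rx": 0,"ry": 0,"rz": -1},
    {"x": 0,"y": 0,"z": -1,"rx": 0,"ry": 0,"rz": -1},
    {"x": 0,"y": 0,"z": -1,"rx": 0,"ry": 0,"rz": -1},
    {"x": 0,"y": 0,"z": -1,"rx": 0,"ry": 0,"rz": -1},
    {"x": 0,"y": 0,"z": -1,"rx": 0,"ry": 0,"rz": -1},
    {"x": 0,"y": 0,"z": -1,"rx": 0,"ry": 0,"rz": -1},
    {"x": 0,"y": 0,"z": -0.8,"rx": 0,"ry": 0,"rz": -1},
    {"x": 0,"y": 0,"z": -0.4,"rx": 0,"ry": 0,"rz": -1},
  ],
)

```text
time: 4.45
position: [0.558, -0.1958, 0.4501]
orientation: [-0.908, 3.007, -0.0]
wrist_force: [-0.3, 0.2, -4.5]
opening: 0.0254
grip_force: 69.6
```

Call:
play_rows(
  motion=[
    {"x": 0,"y": 0,"z": 0,"rx": 0,"ry": 0,"rz": -1},
    {"x": 0,"y": 0,"z": 0,"rx": 0,"ry": 0,"rz": -1},
    {"x": 0,"y": 0,"z": 0,"rx": 0,"ry": 0,"rz": -1},
    {"x": 0,"y": 0,"z": 0,"rx": 0,"ry": 0,"rz": -1},
    {"x": 0,"y": 0,"z": 0,"rx": 0,"ry": 0,"rz": -1},
    {"x": 0,"y": 0,"z": 0,"rx": 0,"ry": 0,"rz": -1},
    {"x": 0,"y": 0,"z": 0,"rx": 0,"ry": 0,"rz": -1},
    {"x": 0,"y": 0,"z": 0,"rx": 0,"ry": 0,"rz": -1},
  ],
)

```text
time: 5.12
position: [0.5575, -0.1952, 0.4455]
orientation: [1.88, -2.513, -0.009]
wrist_force: [-0.2, -0.0, -4.8]
opening: 0.0253
grip_force: 69.6
```

```bash
python3 - <<'E'
from h import *
p,M=st()
print((M.T@(np.array([.30,.66,.43])-p))/.03)
E
```

```text
t 5.12 p [ 0.5575 -0.1952  0.4455] 
 [[-0.2823 -0.9593 -0.0061]
 [-0.9593  0.2822  0.0025]
 [-0.0006  0.0066 -1.    ]] 
F [-0.17   -0.0082 -4.7944] open 0.025252228786970834 69.63950514793396 j [-0.064   0.27    0.3614 -0.0021 -1.6685 -0.2224]
[-24.9248  16.2782   0.6398]
```

Call:
play_rows(
  motion=[
    {"x": -1,"y": 0.65,"z": 0,"rx": 0,"ry": 0,"rz": 0},
    {"x": -1,"y": 0.65,"z": 0,"rx": 0,"ry": 0,"rz": 0},
    {"x": -1,"y": 0.65,"z": 0,"rx": 0,"ry": 0,"rz": 0},
    {"x": -1,"y": 0.65,"z": 0,"rx": 0,"ry": 0,"rz": 0},
    {"x": -1,"y": 0.65,"z": 0,"rx": 0,"ry": 0,"rz": 0},
    {"x": -1,"y": 0.65,"z": 0,"rx": 0,"ry": 0,"rz": 0},
    {"x": -1,"y": 0.65,"z": 0,"rx": 0,"ry": 0,"rz": 0},
    {"x": -1,"y": 0.65,"z": 0,"rx": 0,"ry": 0,"rz": 0},
    {"x": -1,"y": 0.65,"z": 0,"rx": 0,"ry": 0,"rz": 0},
    {"x": -1,"y": 0.65,"z": 0,"rx": 0,"ry": 0,"rz": 0},
    {"x": -1,"y": 0.65,"z": 0,"rx": 0,"ry": 0,"rz": 0},
    {"x": -1,"y": 0.65,"z": 0,"rx": 0,"ry": 0,"rz": 0},
  ],
)

```text
time: 6.12
position: [0.4351, 0.2176, 0.4463]
orientation: [1.874, -2.515, -0.002]
wrist_force: [1.0, -0.2, -5.2]
opening: 0.0256
grip_force: 71.2
```

Call:
play_rows(
  motion=[
    {"x": -1,"y": 0.65,"z": 0,"rx": 0,"ry": 0,"rz": 0},
    {"x": -1,"y": 0.65,"z": 0,"rx": 0,"ry": 0,"rz": 0},
    {"x": -1,"y": 0.65,"z": 0,"rx": 0,"ry": 0,"rz": -0.5},
    {"x": -1,"y": 0.6,"z": 0,"rx": 0,"ry": 0,"rz": -0.5},
    {"x": -1,"y": 0.6,"z": 0,"rx": 0,"ry": 0,"rz": -0.5},
    {"x": -1,"y": 0.6,"z": 0,"rx": 0,"ry": 0,"rz": -0.5},
    {"x": -1,"y": 0.6,"z": 0,"rx": 0,"ry": 0,"rz": -0.5},
    {"x": -1,"y": 0.5,"z": 0,"rx": 0,"ry": 0,"rz": -0.5},
    {"x": -1,"y": 0.5,"z": 0,"rx": 0,"ry": 0,"rz": -0.5},
    {"x": -0.9,"y": 0.5,"z": 0,"rx": 0,"ry": 0,"rz": -0.5},
    {"x": -0.7,"y": 0.4,"z": 0,"rx": 0,"ry": 0,"rz": 0},
    {"x": -0.4,"y": 0.2,"z": 0,"rx": 0,"ry": 0,"rz": 0},
  ],
)

```text
time: 7.12
position: [0.2928, 0.5726, 0.4441]
orientation: [2.283, -2.147, 0.002]
wrist_force: [-0.9, 1.0, -6.9]
opening: 0.0249
grip_force: 71.2
```

```bash
python3 - <<'E'
from h import *
p,M=st()
i=snap('side','s2.png')
x=-M[:,0];g=p+(-M[:,2])*.0187
sole=g+M[:,2]*.158
c=sole-M[:,2]*.06+x*.006
u=proj('side',c);print(u)
x0,y0=int(u[0])-60,int(u[1])-50
cv2.imwrite('pics/c2.png',cv2.resize(i[max(y0,0):y0+100,x0:x0+120],None,fx=6,fy=6,interpolation=cv2.INTER_CUBIC));print(x0,y0)
print(np.array(bot.camera_info('side')['pose'])[:3,3]-c)
E
```

```text
t 7.12 p [0.2928 0.5726 0.4441] 
 [[ 0.0611 -0.9981 -0.0043]
 [-0.9981 -0.0611 -0.0061]
 [ 0.0059  0.0047 -1.    ]] 
F [-0.945   1.0383 -6.9391] open 0.024879655563457875 71.23053073883057 j [ 1.3478  0.3754  0.5089 -0.0029 -1.7111 -1.287 ]
[384.2429 262.7056]
324 212
[-0.1593  0.7045  0.6197]
```

View pics/c2.png

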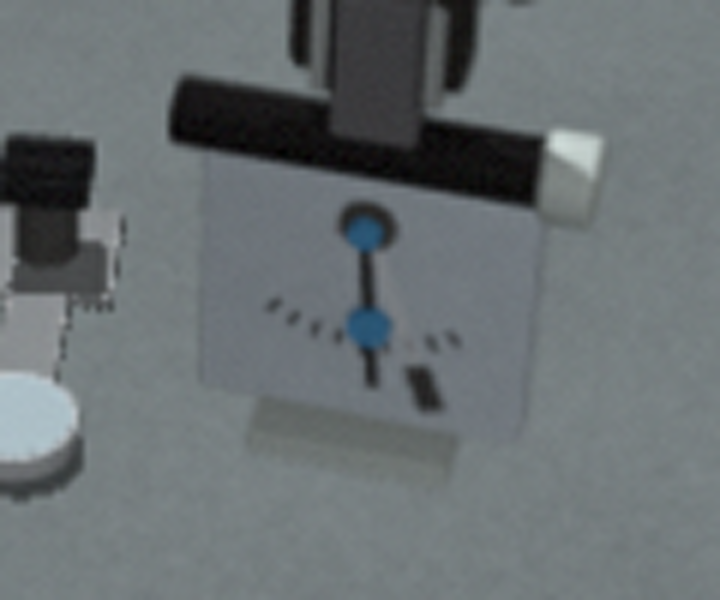

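The dial is clear: pivot at crop (366,233), hanging tip (372,386), tab centre (424,389).

```bash
cat >> h.py <<'E'
def lampang(uvs,p,M,off):
    x,y,z=-M[:,0],M[:,1],-M[:,2]
    sole=p+z*.0187-z*.158;out=[]
    for uv in uvs:
        o,d=ray('side',uv);c=sole+x*off;t=((c-o)@x)/(d@x);q=o+t*d-sole;out.append([q@y,q@z])
    return np.array(out)
E
python3 - <<'E'
from h import *
p,M=st()
uv=[((np.array(a)+.5)/6-.5+[324,212]) for a in((366,233),(372,386),(424,389))]
for off in(.008,.012):
    q=lampang(uv,p,M,off);print(q*1000)
    for piv in(q[0],np.array([0,.092])+[q[0][0],0]):
        for k in(1,2): d=q[k]-piv;print(k,np.arctan2(d[0],-d[1]),np.linalg.norm(d))
print('plumb lean', np.arcsin(M[2,1]), 'j', )
E
```

```text
t 7.17 p [0.2923 0.574  0.4438] 
 [[ 0.0622 -0.9981 -0.0043]
 [-0.9981 -0.0621 -0.0048]
 [ 0.0045  0.0046 -1.    ]] 
F [ 0.3886  1.8921 -7.089 ] open 0.024976146078862 71.22094631195068 j [ 1.3489  0.3767  0.5102 -0.0032 -1.7099 -1.2872]
[[-0.7202 92.0993]
 [ 4.3605 32.0519]
 [20.4862 34.9191]]
1 0.08441151178361704 0.06026193962042964
2 0.35514597353385274 0.06098596094462784
1 0.08455064029014042 0.060163014118748255
2 0.3557129069610683 0.06089288662627111
[[-0.0506 95.4415]
 [ 5.0014 35.734 ]
 [21.0359 38.5849]]
1 0.08441151178361768 0.05992085623197159
2 0.3551459735338535 0.060640779585740656
1 0.08954773015016954 0.05649237234572094
2 0.37598623378755947 0.05742653038604473
plumb lean 0.0045748674138212505 j
```

Call:
play_rows(
  motion=[
    {"x": 0,"y": 0,"z": 0,"rx": 0.5,"ry": 0,"rz": 0},
    {"x": 0,"y": 0,"z": 0,"rx": 0.8,"ry": 0,"rz": 0},
    {"x": 0,"y": 0,"z": 0,"rx": 0.8,"ry": 0,"rz": 0},
    {"x": 0,"y": 0,"z": 0,"rx": 0.8,"ry": 0,"rz": 0},
    {"x": 0,"y": 0,"z": 0,"rx": 0.7,"ry": 0,"rz": 0},
    {"x": 0,"y": 0,"z": 0,"rx": 0.47,"ry": 0,"rz": 0},
    {"x": 0,"y": 0,"z": 0,"rx": 0,"ry": 0,"rz": 0},
    {"x": 0,"y": 0,"z": 0,"rx": 0,"ry": 0,"rz": 0},
    {"x": 0,"y": 0,"z": 0,"rx": 0,"ry": 0,"rz": 0},
    {"x": 0,"y": 0,"z": 0,"rx": 0,"ry": 0,"rz": 0},
    {"x": 0,"y": 0,"z": 0,"rx": 0,"ry": 0,"rz": 0},
    {"x": 0,"y": 0,"z": 0,"rx": 0,"ry": 0,"rz": 0},
  ],
)

```text
time: 8.17
position: [0.2957, 0.5701, 0.4488]
orientation: [-2.082, 1.965, -0.352]
wrist_force: [-0.1, -0.4, -5.4]
opening: 0.0252
grip_force: 71.5
```

Call:
play_rows(
  motion=[
    {"x": 0,"y": 0,"z": 0,"rx": 0,"ry": 0,"rz": 0},
    {"x": 0,"y": 0,"z": 0,"rx": 0,"ry": 0,"rz": 0},
    {"x": 0,"y": 0,"z": 0,"rx": 0,"ry": 0,"rz": 0},
    {"x": 0,"y": 0,"z": 0,"rx": 0,"ry": 0,"rz": 0},
    {"x": 0,"y": 0,"z": 0,"rx": 0,"ry": 0,"rz": 0},
    {"x": 0,"y": 0,"z": 0,"rx": 0,"ry": 0,"rz": 0},
    {"x": 0,"y": 0,"z": 0,"rx": 0,"ry": 0,"rz": 0},
    {"x": 0,"y": 0,"z": 0,"rx": 0,"ry": 0,"rz": 0},
  ],
)

```text
time: 8.83
position: [0.2952, 0.5702, 0.4488]
orientation: [-2.082, 1.964, -0.352]
wrist_force: [-0.9, -0.0, -6.1]
opening: 0.025
grip_force: 71.5
```

```bash
python3 - <<'E'
from h import *
p,M=st();print('lean',np.arcsin(M[2,1]),-M[2,0])
i=snap('side','s3.png')
x=-M[:,0];z=-M[:,2]
c=p+z*.0187-z*.158+z*.06+x*.006
u=proj('side',c)
x0,y0=int(u[0])-50,int(u[1])-40
cv2.imwrite('pics/c3.png',cv2.resize(i[max(y0,0):y0+75,x0:x0+100],None,fx=8,fy=8,interpolation=cv2.INTER_CUBIC));print(x0,y0)
E
```

```text
t 8.83 p [0.2952 0.5702 0.4488] 
 [[ 0.0586 -0.936   0.3471]
 [-0.9983 -0.0549  0.0204]
 [-0.     -0.3477 -0.9376]] 
F [-0.9152 -0.0187 -6.0714] open 0.025020158465827613 71.52058482170105 j [ 1.4971  0.2722  0.1962  0.3544 -1.4535 -1.4731]
lean -0.35513867294007473 1.943066031731555e-05
318 214
```

View pics/c3.png

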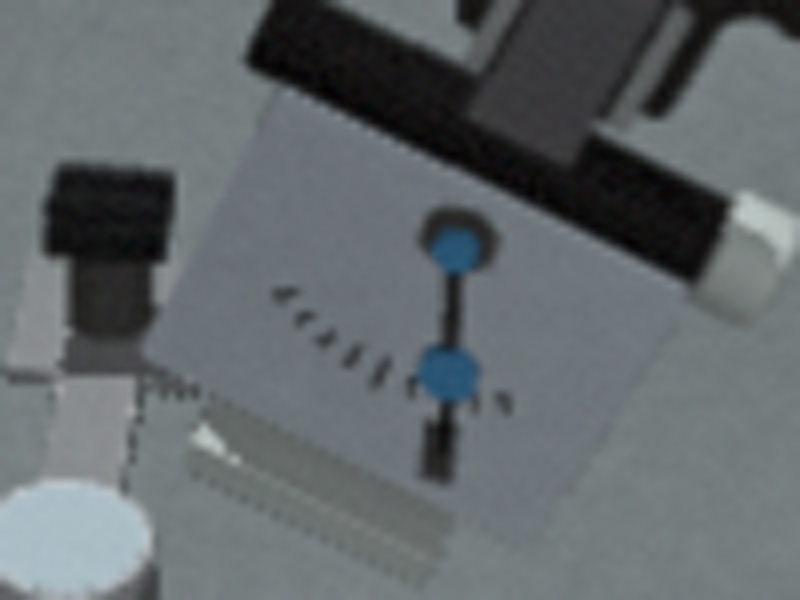

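The pointer hangs almost over the tab: tip line at about (443,450), tab centre about (438,450). I'll get a sub-pixel reading from darkness centroids.

```bash
python3 - <<'E'
from h import *
i=cv2.imread('pics/s3.png').max(2).astype(float)
p,M=st()
x0,y0=318,214
print(i[y0+32:y0+63,x0+46:x0+64].astype(int))
res=[]
for r in range(y0+33,y0+62):
    w=np.clip(115-i[r,x0+47:x0+63],0,None)
    if w.sum()>15:
        u=(w*np.arange(x0+47,x0+63)).sum()/w.sum()
        q=lampang([(u,r)],p,M,.009)[0];d=q-[0,.092];print(r-y0,round(u-x0,2),round(w.sum()),q*1000,round(np.arctan2(d[0],-d[1]),4),round(np.linalg.norm(d)*1e3,1))
E
```

```text
t 8.88 p [0.2952 0.5702 0.4488] 
 [[ 0.0586 -0.936   0.3471]
 [-0.9983 -0.0549  0.0204]
 [-0.     -0.3477 -0.9376]] 
F [-0.1542 -0.0951 -5.1587] open 0.0251833495140002 71.52215480804443 j [ 1.4971  0.2722  0.1961  0.3545 -1.4535 -1.4731]
[[119 121 120 121 119 121 120 112 107 112 115 116 111  84  51  80 120 125]
 [119 120 121 121 123 122 122 121 118 114 113 113 107  77  84 103 120 122]
 [121 122 120 122 120 122 122 124 119  92  55  68 107 118 120 119 121 122]
 [120 120 121 121 123 122 123 123 117  87  32  65 117 123 122 122 121 123]
 [120 119 118 121 121 121 121 123 118  88  32  65 120 121 123 122 122 122]
 [121 122 122 122 123 121 123 122 117  87  31  69 120 123 122 123 121 122]
 [121 120 122 121 121 120 122 121 118  88  30  66 120 123 122 122 123 123]
 [119 120 121 122 120 122 123 123 113  69  27  70 122 124 120 122 121 120]
 [120 119 121 122 122 120 121 122 114  62  32  69 121 124 122 121 121 123]
 [118 118 121 122 119 123 122 122 116  66  38  82 121 123 125 122 122 122]
 [118 120 121 121 121 121 122 124 112  62  39  85 121 123 121 126 123 125]
 [117 121 121 121 122 121 118 103  8
[... 1996 characters left out ...]
2751] 0.0427 39.8
46 48.89 81 [ 1.6008 49.3782] 0.0375 42.7
47 49.64 117 [ 3.7239 47.9864] 0.0844 44.2
48 50.24 70 [ 5.6107 46.4277] 0.1225 45.9
49 57.53 113 [18.1374 52.1566] 0.4272 43.8
50 57.32 184 [18.7463 49.7229] 0.4174 46.2
51 56.08 160 [17.7227 46.157 ] 0.3689 49.1
52 54.82 199 [16.6584 42.5491] 0.3249 52.2
53 54.71 337 [17.4343 40.1985] 0.3247 54.7
54 54.64 333 [18.2725 37.882 ] 0.3256 57.1
55 54.5 316 [18.9963 35.4775] 0.3242 59.6
56 54.37 324 [19.7385 33.0765] 0.3232 62.1
57 54.25 298 [20.5051 30.6833] 0.3227 64.7
58 54.14 282 [21.2886 28.2928] 0.3225 67.2
59 54.18 245 [22.3111 26.0602] 0.3263 69.6
60 52.75 96 [20.9823 22.1715] 0.2919 72.9
61 48.48 48 [15.0393 15.025 ] 0.1929 78.4
```

Centroids put the tab at about 0.325 rad, with the pointer about 0.03 beyond it. I'll lean back 0.03 and recheck.

Call:
play_rows(
  motion=[
    {"x": 0,"y": 0,"z": 0,"rx": -0.35,"ry": 0,"rz": 0},
    {"x": 0,"y": 0,"z": 0,"rx": 0,"ry": 0,"rz": 0},
    {"x": 0,"y": 0,"z": 0,"rx": 0,"ry": 0,"rz": 0},
    {"x": 0,"y": 0,"z": 0,"rx": 0,"ry": 0,"rz": 0},
    {"x": 0,"y": 0,"z": 0,"rx": 0,"ry": 0,"rz": 0},
    {"x": 0,"y": 0,"z": 0,"rx": 0,"ry": 0,"rz": 0},
    {"x": 0,"y": 0,"z": 0,"rx": 0,"ry": 0,"rz": 0},
    {"x": 0,"y": 0,"z": 0,"rx": 0,"ry": 0,"rz": 0},
    {"x": 0,"y": 0,"z": 0,"rx": 0,"ry": 0,"rz": 0},
    {"x": 0,"y": 0,"z": 0,"rx": 0,"ry": 0,"rz": 0},
  ],
)

```text
time: 9.72
position: [0.2953, 0.5701, 0.4488]
orientation: [-2.101, 1.981, -0.325]
wrist_force: [-0.4, 0.3, -5.2]
opening: 0.0253
grip_force: 71.4
```

```bash
python3 - <<'E'
from h import *
i=snap('side','s4.png').max(2).astype(float)
p,M=st();print('lean',np.arcsin(M[2,1]))
x=-M[:,0];z=-M[:,2];y=M[:,1];sole=p+z*.0187-z*.158
a=-np.arcsin(M[2,1])
for off in(.008,.012):
  for r in(.02,.05,.062,.068):print(off,r,proj('side',sole+x*off+z*(.092-r*np.cos(a))+y*r*np.sin(a))-[318,214])
x0,y0=318,214
print(i[y0+34:y0+63,x0+48:x0+62].astype(int))
E
```

```text
t 9.77 p [0.2953 0.5702 0.4488] 
 [[ 0.0585 -0.9461  0.3185]
 [-0.9983 -0.0555  0.0187]
 [-0.     -0.319  -0.9478]] 
F [ 0.696   0.4943 -5.5002] open 0.025260754136003337 71.4354157447815 j [ 1.4853  0.2792  0.224   0.3228 -1.4726 -1.4517]
lean -0.32467508906554715
0.008 0.02 [57.2782 38.7586]
0.008 0.05 [56.5137 51.2713]
0.008 0.062 [56.2134 56.1488]
0.008 0.068 [56.0644 58.5609]
0.012 0.02 [56.7807 40.117 ]
0.012 0.05 [56.0218 52.6458]
0.012 0.062 [55.7237 57.529 ]
0.012 0.068 [55.5758 59.9437]
[[121 121 122 123 124 122 122 118  89  76  91  89  92 114]
 [121 120 122 123 123 123 124 113  70  32  72 115 119 122]
 [116 120 120 121 122 122 121 116  63  37  80 119 123 123]
 [121 121 121 119 121 123 124 114  63  33  82 122 123 121]
 [120 122 123 122 122 120 123 111  49  33  80 120 123 122]
 [121 121 122 121 123 122 121 112  47  34  81 120 122 121]
 [122 120 119 122 121 123 122 113  46  48  99 124 122 122]
 [119 119 122 122 121 120 122 111  46  48 102 121 120 121]
 [120 118 120 121 120 122 124 110  48  49 102 120 122 122]
 [119 119 119 121 122 122 119  99  46  51  96 119 124 123]
 [122 12
[... 413 characters left out ...]
1 123 120 123 125 117  87  35  73 123 114  83  95]
 [121 122 123 123 124 123 116  78  35  72 120 124 121 121]
 [121 123 121 123 123 119  95  40  21  56 104 123 121 122]
 [121 124 121 122 121 120  95  36  14  31  70 111 122 121]
 [122 121 121 122 119 118  95  34  15  28  75 122 125 123]
 [123 122 121 121 122 117  89  36  21  33  77 123 124 123]
 [121 120 119 122 120 115  79  41  33  36  76 123 123 122]
 [123 126 123 122 122 115  77  43  38  41  80 121 124 123]
 [124 121 124 124 125 116  77  46  39  48  84 123 123 123]
 [100 113 126 124 126 118  92  76  68  63  89 120 124 124]
 [102 102 107 113 126 122 124 123 117 108 109 122 122 122]
 [104 105 105 105 108 111 120 122 125 126 121 125 124 121]]
```

At lean 0.325 the needle and tab coincide within about 0.2 px, so the index is about 0.325 rad. Now I'll refine the post position from the stored pictures and plan the approach.

```bash
python3 - <<'E'
from h import *
print('cap',tri((332,237.6),(277.35,222.4)));print('dish',tri((326.4,281.5),(244.3,232)))
t=cv2.imread('pics/t0.png')
g=cv2.GaussianBlur(t.max(2),(0,0),.01)[208:238,262:298]
print(t.max(2)[208:238,264:296])
E
```

```text
cap (array([0.541 , 0.1818, 0.064 ]), np.float64(0.0001667554040186596))
dish (array([0.5085, 0.3135, 0.0175]), np.float64(5.9620480896042024e-05))
[[141 138 140 144 141 140 139 137 142 140 140 143 140 139 139 140 137 135
  138 137 136 137 137 137 138 134 138 136 137 139 138 137]
 [138 139 139 142 142 138 137 138 139 138 139 139 140 138 140 139 137 140
  138 138 136 139 136 136 136 137 136 134 136 138 142 141]
 [141 138 141 141 141 138 140 136 140 141 140 140 141 138 140 142 137 139
  139 141 138 141 138 137 138 136 137 134 135 141 138 138]
 [137 139 139 139 139 141 140 139 140 142 142 139 140 140 141 138 138 138
  142 143 143 142 140 136 138 138 137 136 137 137 140 140]
 [139 138 139 140 137 139 139 138 140 139 140 141 142 136 140 147 143 144
  150 150 152 147 140 137 142 138 139 138 136 138 138 139]
 [141 136 137 139 140 138 139 140 138 137 137 146 145 143 146 151 152 151
  154 155 156 154 146 142 141 139 136 136 140 139 138 138]
 [141 140 141 136 140 139 138 144 145 145 145 150 150 147 152 147 149 149
  156 157 156 155 154 144 140 138 139 137 137 137 134 138]
 [140 140 141 141 143
[... 2338 characters left out ...]
5 134 136 135 136 135 135 134 136]
 [142 135 134 138 137 136 136 131 131 136 136 130 131 138 138 133 135 134
  137 136 136 134 134 137 138 134 135 136 135 137 134 136]
 [138 140 139 137 133 135 137 135 134 139 138 134 134 136 137 134 137 133
  137 138 136 135 136 137 134 136 136 137 136 138 134 136]
 [137 137 137 139 136 136 136 137 134 138 137 137 138 137 135 137 134 135
  137 136 138 138 136 136 135 135 134 136 133 136 136 135]
 [138 137 137 136 138 137 137 139 137 138 135 135 136 138 133 136 136 134
  137 133 135 138 133 137 134 135 136 133 135 137 138 134]
 [135 137 137 139 137 137 138 137 135 136 138 137 135 137 133 136 135 137
  138 135 137 135 137 136 136 137 137 136 133 135 134 136]]
```

Call:
play_rows(
  motion=[
    {"x": 0,"y": 0,"z": 0,"rx": -0.93,"ry": 0,"rz": 0},
    {"x": 0,"y": 0,"z": 0,"rx": -0.93,"ry": 0,"rz": 0},
    {"x": 0,"y": 0,"z": 0,"rx": -0.93,"ry": 0,"rz": 0},
    {"x": 0,"y": 0,"z": 0,"rx": -0.93,"ry": 0,"rz": 0},
    {"x": 0,"y": 0,"z": 0,"rx": 0,"ry": 0,"rz": 1},
    {"x": 0,"y": 0,"z": 0,"rx": 0,"ry": 0,"rz": 1},
    {"x": 0,"y": 0,"z": 0,"rx": 0,"ry": 0,"rz": 1},
    {"x": 0,"y": 0,"z": 0,"rx": 0,"ry": 0,"rz": 1},
    {"x": 0,"y": 0,"z": 0,"rx": 0,"ry": 0,"rz": 1},
    {"x": 0,"y": 0,"z": 0,"rx": 0,"ry": 0,"rz": 1},
    {"x": 0,"y": 0,"z": 0,"rx": 0,"ry": 0,"rz": 1},
    {"x": 0,"y": 0,"z": 0,"rx": 0,"ry": 0,"rz": 1},
  ],
)

```text
time: 10.77
position: [0.2957, 0.5702, 0.449]
orientation: [-1.404, 2.809, -0.001]
wrist_force: [-0.5, -0.3, -5.8]
opening: 0.025
grip_force: 71.7
```

Call:
play_rows(
  motion=[
    {"x": 0,"y": 0,"z": 0,"rx": 0,"ry": 0,"rz": 1},
    {"x": 0,"y": 0,"z": 0,"rx": 0,"ry": 0,"rz": 1},
    {"x": 0,"y": 0,"z": 0,"rx": 0,"ry": 0,"rz": 1},
    {"x": 0,"y": 0,"z": 0,"rx": 0,"ry": 0,"rz": 1},
    {"x": 0,"y": 0,"z": 0,"rx": 0,"ry": 0,"rz": 1},
    {"x": 0,"y": 0,"z": 0,"rx": 0,"ry": 0,"rz": 1},
    {"x": 0,"y": 0,"z": 0,"rx": 0,"ry": 0,"rz": 1},
    {"x": 0,"y": 0,"z": 0,"rx": 0,"ry": 0,"rz": 0.95},
    {"x": 0,"y": 0,"z": 0,"rx": 0,"ry": 0,"rz": 0},
  ],
)

```text
time: 11.52
position: [0.2956, 0.5702, 0.449]
orientation: [-0.37, 3.119, -0.0]
wrist_force: [0.5, 0.3, -5.6]
opening: 0.0252
grip_force: 71.7
```

```bash
cat >> h.py <<'E'
YAW=.237;POST=np.array([.541,.1825,0]);L=.1408
PX=np.array([np.cos(YAW),np.sin(YAW),0]);PY=np.array([-np.sin(YAW),np.cos(YAW),0])
def target(th,press,ysole=None):
    # TCP goal + orientation for the lamp leaning th on the ridge, pressed by `press` m
    s=.0092+.006*(th+.16)
    y=.010+.006*np.sin(th)-s*np.cos(th);z=.064+.006*np.cos(th)+s*np.sin(th)-press
    n=PY*np.sin(th)+[0,0,np.cos(th)]
    return POST+PY*y+[0,0,z]+n*L, np.c_[-PX,np.cross(-n,-PX),-n]
def delta(p,M,th,press):
    P,G=target(th,press);print('goal',P,'shift',M.T@(P-p)/.03,'turn',np.degrees(R.from_matrix(M.T@G).as_rotvec())/5)
E
python3 - <<'E'
from h import *
p,M=st();delta(p,M,0,-.1);delta(p,M,-.16,-.1)
E
```

```text
t 11.52 p [0.2956 0.5702 0.449 ] 
 [[-0.9723 -0.2337  0.0012]
 [-0.2337  0.9723 -0.    ]
 [-0.0012 -0.0003 -1.    ]] 
F [ 0.5404  0.3097 -5.5973] open 0.025247947686733357 71.69795393943787 j [ 1.3445  0.3701  0.5111  0.0012 -1.7115 -2.6792]
goal [0.541  0.1823 0.3108] shift [ -4.9259 -14.4814   4.6163] turn [-0.0036  0.0135 -0.0124]
goal [0.5463 0.1607 0.3075] shift [ -4.9266 -15.2251   4.7279] turn [-1.837   0.0145 -0.0113]
```

Call:
play_rows(
  motion=[
    {"x": -0.31,"y": -0.95,"z": 0.3,"rx": 0,"ry": 0,"rz": 0},
    {"x": -0.31,"y": -0.95,"z": 0.3,"rx": 0,"ry": 0,"rz": 0},
    {"x": -0.31,"y": -0.95,"z": 0.3,"rx": 0,"ry": 0,"rz": 0},
    {"x": -0.31,"y": -0.95,"z": 0.3,"rx": 0,"ry": 0,"rz": 0},
    {"x": -0.31,"y": -0.95,"z": 0.3,"rx": 0,"ry": 0,"rz": 0},
    {"x": -0.31,"y": -0.95,"z": 0.3,"rx": 0,"ry": 0,"rz": 0},
    {"x": -0.31,"y": -0.95,"z": 0.3,"rx": 0,"ry": 0,"rz": 0},
    {"x": -0.31,"y": -0.95,"z": 0.3,"rx": 0,"ry": 0,"rz": 0},
    {"x": -0.31,"y": -0.95,"z": 0.3,"rx": 0,"ry": 0,"rz": 0},
    {"x": -0.31,"y": -0.95,"z": 0.3,"rx": 0,"ry": 0,"rz": 0},
    {"x": -0.31,"y": -0.95,"z": 0.3,"rx": 0,"ry": 0,"rz": 0},
    {"x": -0.31,"y": -0.95,"z": 0.3,"rx": 0,"ry": 0,"rz": 0},
  ],
)

```text
time: 12.52
position: [0.485, 0.2625, 0.341]
orientation: [-0.376, 3.118, -0.0]
wrist_force: [0.7, -0.0, -5.7]
opening: 0.0255
grip_force: 71.9
```

Call:
play_rows(
  motion=[
    {"x": -0.31,"y": -0.95,"z": 0.3,"rx": 0,"ry": 0,"rz": 0},
    {"x": -0.31,"y": -0.95,"z": 0.3,"rx": 0,"ry": 0,"rz": 0},
    {"x": -0.31,"y": -0.95,"z": 0.3,"rx": 0,"ry": 0,"rz": 0},
    {"x": -0.31,"y": -0.95,"z": 0.3,"rx": 0,"ry": 0,"rz": 0},
    {"x": 0,"y": 0,"z": 0,"rx": -0.62,"ry": 0,"rz": 0},
    {"x": 0,"y": 0,"z": 0,"rx": -0.61,"ry": 0,"rz": 0},
    {"x": 0,"y": 0,"z": 0,"rx": -0.61,"ry": 0,"rz": 0},
    {"x": 0,"y": 0,"z": 0,"rx": 0,"ry": 0,"rz": 0},
    {"x": 0,"y": 0,"z": 0,"rx": 0,"ry": 0,"rz": 0},
    {"x": 0,"y": 0,"z": 0,"rx": 0,"ry": 0,"rz": 0},
  ],
)

```text
time: 13.35
position: [0.5472, 0.1618, 0.3049]
orientation: [0.371, -3.091, -0.246]
wrist_force: [-0.7, 0.1, -5.5]
opening: 0.0252
grip_force: 72.5
```

```bash
python3 - <<'E'
from h import *
p,M=st();delta(p,M,-.16,-.004);delta(p,M,-.16,.003)
s=snap('side','s5.png');t=snap('top','t5.png')
n=-M[:,2];sole=p-n*L
for q in(sole,sole+n*.178,sole+n*.117+M[:,1]*.066):print(proj('side',q),proj('top',q))
cv2.imwrite('pics/c5.png',np.hstack([cv2.resize(s[150:270,290:390],None,fx=4.2,fy=4.2),cv2.resize(t[180:260,230:310],None,fx=4.7,fy=6.3)]))
E
```

```text
t 13.35 p [0.5472 0.1618 0.3049] 
 [[-0.9717 -0.2335 -0.0372]
 [-0.2364  0.9594  0.1536]
 [-0.0002  0.158  -0.9874]] 
F [-0.6686  0.0868 -5.4701] open 0.02518610512737344 72.51761198043823 j [ 0.4854  0.2499  0.0483 -0.1583 -1.3329 -1.7829]
goal [0.5463 0.1607 0.2115] shift [ 0.0388 -0.5209  3.0708] turn [-0.0151 -0.0006  0.0192]
goal [0.5463 0.1607 0.2045] shift [ 0.0388 -0.5578  3.3012] turn [-0.0151 -0.0006  0.0192]
[331.4297 208.9823] [272.9031 222.3382]
[332.5557 148.434 ] [273.6076 220.0899]
[329.2511 179.169 ] [251.9598 226.7042]
```

View pics/c5.png

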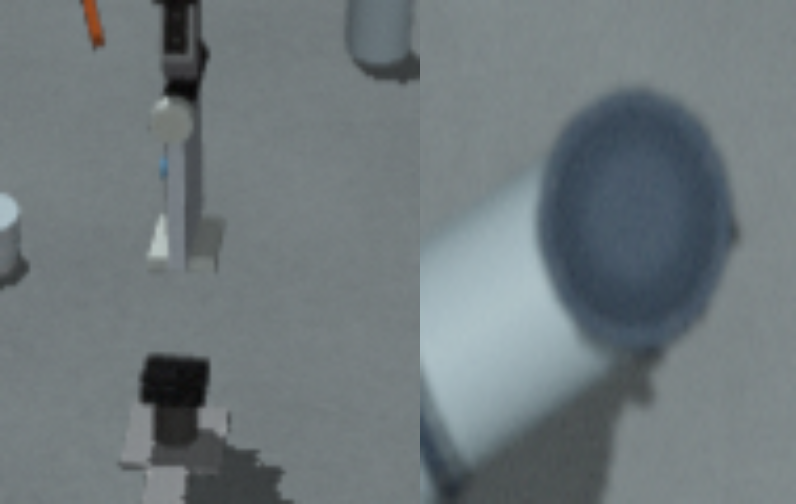

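The lamp hangs over the cap. Side crop: sole front edge spans 148–217 (y 268), cap front bottom edge 140–207 (y 404). I'll compare both with my model's projection.

```bash
python3 - <<'E'
from h import *
p,M=st();n=-M[:,2];sole=p-n*L;y=M[:,1];x=-M[:,0]
f=lambda q:(proj('side',q)-[290,150]+.5)*4.2-.5
print('sole',[f(sole+y*.032+x*k*.022) for k in(1,-1)])
for z in(.05,.06,.067):print('cap',z,[f(POST+PY*.019+PX*k*.022+[0,0,z]) for k in(1,-1)])
i=cv2.imread('pics/s5.png').max(2).astype(int)
for r in(211,212,213):print(r,i[r,320:346])
for r in(237,240,243,244,245):print(r,i[r,320:346])
E
```

```text
t 13.45 p [0.5469 0.1624 0.3047] 
 [[-0.9715 -0.2339 -0.0378]
 [-0.2369  0.9592  0.1541]
 [ 0.0002  0.1587 -0.9873]] 
F [ 1.0575  0.7115 -5.3229] open 0.02484081160893528 72.51651406288147 j [ 0.4861  0.2499  0.0482 -0.159  -1.3329 -1.783 ]
sole [array([136.5737, 269.188 ]), array([203.8681, 273.6893])]
cap 0.05 [array([142.5268, 400.8068]), array([206.2448, 405.6051])]
cap 0.06 [array([142.382 , 389.4017]), array([206.3426, 394.1799])]
cap 0.067 [array([142.28  , 381.3655]), array([206.4112, 386.1294])]
211 [122 122 123 122 126 147 148 150 152 151 138 131 131 131  97 104 111 115
 114 112 109  89 120 123 122 124]
212 [122 123 124 123 124 127 126 124 120 125 136 132 132 131 104 115 120 124
 123 122 122  87 121 125 125 121]
213 [123 126 124 126 124 124 120 118 117 122 132 131 133 132 106 119 125 125
 123 122 124  94 124 126 125 124]
237 [125 127 127 126  76  27  27  25  24  24  20  28  22  23  21  23  23  20
  18  47 127 128 124 125 128 125]
240 [128 131 126  74  23  18  19  23  22  21  21  21  19  21  17  14  17  21
  23  59 126 127 128 127 126 124]
243 [124 123 122  74  21  20  20  16  16  21  20  21  17  19  13  21  19  12
  33 100 124 126 123 121 125 124]
244 [126 125 126  71  25  13  21  20  15  15  17  15  13  16  20  20  18  12
  44 122 126 121 125 124 125 125]
245 [128 130 130  83  36  32  30  19  18  23  18  17  18  18  25  21  17  13
  48 124 129 126 125 128 125 127]
```

```bash
python3 - <<'E'
from h import *
p,M=st();n=-M[:,2];sole=p-n*L;y=M[:,1];x=-M[:,0]
i=cv2.imread('pics/s5.png').max(2).astype(int)
for z in(.02,.05,.08,.1,.117):
    print(z,[proj('side',sole+y*(.052 if z<.11 else .066)+n*z+x*k*.006).round(2) for k in(1,-1)])
for r in range(170,215,3):print(r,i[r,322:346])
for z in(.150,.178):print('stem',z,[proj('side',sole+y*.013+n*z+x*k*.011).round(2) for k in(1,-1)])
for r in range(166,174,2):print(r,i[r,322:346])
E
```

```text
t 13.45 p [0.5469 0.1624 0.3047] 
 [[-0.9715 -0.2339 -0.0378]
 [-0.2369  0.9592  0.1541]
 [ 0.0002  0.1587 -0.9873]] 
F [ 1.0575  0.7115 -5.3229] open 0.02484081160893528 72.51651406288147 j [ 0.4861  0.2499  0.0482 -0.159  -1.3329 -1.783 ]
0.02 [array([327.15, 210.7 ]), array([331.6 , 210.99])]
0.05 [array([327.3 , 200.53]), array([331.79, 200.82])]
0.08 [array([327.45, 190.19]), array([331.99, 190.47])]
0.1 [array([327.55, 183.19]), array([332.11, 183.46])]
0.117 [array([326.98, 179.21]), array([331.61, 179.48])]
170 [126 124 123 125 123 127 121  67  16   8  13  11  11  11  12  56 124 125
 124 123 123 126 126 124]
173 [124 126 125 127 123 125 128 163  98  85  84  68  36  19  31  85 124 124
 125 126 126 125 127 128]
176 [122 123 124 127 141 138 139 131 127 125 125 123 115  92  76  86 123 126
 124 125 124 124 126 126]
179 [126 125 124 119 126 120 123 121 122 121 121 123 125 117  82  84 125 127
 124 127 129 128 128 128]
182 [128 124 128 125 123 122 122 123 121 122 123 123 119  88  80  86 127 127
 128 127 130 131 128 127]
185 [127 127 129 129 127 127 126 104 127 128 128 114  86  83  81
[... 800 characters left out ...]
 128 132 131  90  87  94  93  96  95
  95  91 110 126 124 124]
212 [124 123 124 127 126 124 120 125 136 132 132 131 104 115 120 124 123 122
 122  87 121 125 125 121]
stem 0.15 [array([327.72, 159.99]), array([335.98, 160.45])]
stem 0.178 [array([327.86, 149.99]), array([336.19, 150.43])]
166 [125 124 126 124 125 122  97  66  62  61  62  65  62  62  64  29  53 122
 125 124 122 122 122 124]
168 [126 124 123 124 125 126 121  78  47  43  46  40  53  50  44  34  98 124
 124 124 121 126 125 123]
170 [126 124 123 125 123 127 121  67  16   8  13  11  11  11  12  56 124 125
 124 123 123 126 126 124]
172 [124 124 124 125 122 125 103  60  33  35  27  17  15  10  19  84 120 127
 125 125 125 124 128 125]
```

The lamp sits about 3 mm off and rolled about 0.032 rad about the closing axis in the grip. I'll include that in the goal.

```bash
cat >> h.py <<'E'
XO=.003;RY=-.0323
def delta(p,M,th,press):
    P,G=target(th,press);P=P+PX*XO;G=G@R.from_rotvec([0,RY,0]).as_matrix()
    print('goal',P,'shift',M.T@(P-p)/.03,'turn',np.degrees(R.from_matrix(M.T@G).as_rotvec())/5)
E
python3 - <<'E'
from h import *
p,M=st();delta(p,M,-.16,-.1);delta(p,M,-.16,-.006)
E
```

```text
t 13.45 p [0.5469 0.1624 0.3047] 
 [[-0.9715 -0.2339 -0.0378]
 [-0.2369  0.9592  0.1541]
 [ 0.0002  0.1587 -0.9873]] 
F [ 1.0575  0.7115 -5.3229] open 0.02484081160893528 72.51651406288147 j [ 0.4861  0.2499  0.0482 -0.159  -1.3329 -1.783 ]
goal [0.5492 0.1614 0.3075] shift [-0.0668 -0.0352 -0.098 ] turn [-0.0072 -0.3763  0.0248]
goal [0.5492 0.1614 0.2135] shift [-0.0674 -0.5323  2.9956] turn [-0.0072 -0.3763  0.0248]
```

Call:
play_rows(
  motion=[
    {"x": -0.07,"y": -0.1,"z": 0.6,"rx": 0,"ry": 0,"rz": 0},
    {"x": 0,"y": -0.1,"z": 0.6,"rx": 0,"ry": 0,"rz": 0},
    {"x": 0,"y": -0.1,"z": 0.6,"rx": 0,"ry": 0,"rz": 0},
    {"x": 0,"y": -0.1,"z": 0.6,"rx": 0,"ry": 0,"rz": 0},
    {"x": 0,"y": -0.13,"z": 0.6,"rx": 0,"ry": 0,"rz": 0},
    {"x": 0,"y": 0,"z": 0,"rx": 0,"ry": -0.19,"rz": 0.02},
    {"x": 0,"y": 0,"z": 0,"rx": 0,"ry": -0.18,"rz": 0},
    {"x": 0,"y": 0,"z": 0,"rx": 0,"ry": 0,"rz": 0},
    {"x": 0,"y": 0,"z": 0,"rx": 0,"ry": 0,"rz": 0},
    {"x": 0,"y": 0,"z": 0,"rx": 0,"ry": 0,"rz": 0},
    {"x": 0,"y": 0,"z": 0,"rx": 0,"ry": 0,"rz": 0},
  ],
)

```text
time: 14.37
position: [0.5499, 0.1614, 0.2147]
orientation: [-0.363, 3.095, 0.256]
wrist_force: [-0.0, -0.8, -5.1]
opening: 0.0251
grip_force: 72.6
```

```bash
python3 - <<'E'
from h import *
p,M=st();delta(p,M,-.16,-.001);delta(p,M,-.16,.003)
s=snap('side','s6.png')
cv2.imwrite('pics/c6.png',cv2.resize(s[150:270,280:400],None,fx=5,fy=5))
E
```

```text
t 14.37 p [0.5499 0.1614 0.2147] 
 [[-0.9729 -0.2311 -0.0042]
 [-0.2286  0.9596  0.1637]
 [-0.0338  0.1603 -0.9865]] 
F [-0.0231 -0.7728 -5.1319] open 0.025103772583221277 72.58740305900574 j [ 0.4856  0.2946 -0.1166 -0.1661 -1.0918 -1.7512]
goal [0.5492 0.1614 0.2085] shift [ 0.0322 -0.03    0.2043] turn [ 0.0106  0.0233 -0.0082]
goal [0.5492 0.1614 0.2045] shift [ 0.0367 -0.0514  0.3358] turn [ 0.0106  0.0233 -0.0082]
```

View pics/c6.png

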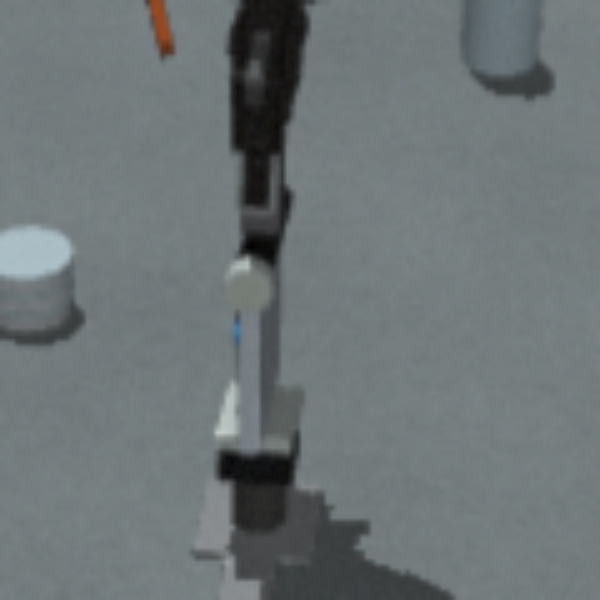

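Sole (217–297) sits centred over the cap (218–298). Now I press down gently.

Call:
play_rows(
  motion=[
    {"x": 0,"y": -0.02,"z": 0.1,"rx": 0,"ry": 0,"rz": 0},
    {"x": 0,"y": -0.02,"z": 0.1,"rx": 0,"ry": 0,"rz": 0},
    {"x": 0,"y": -0.01,"z": 0.1,"rx": 0,"ry": 0,"rz": 0},
    {"x": 0,"y": -0.01,"z": 0.05,"rx": 0,"ry": 0,"rz": 0},
    {"x": 0,"y": 0,"z": 0,"rx": 0,"ry": 0,"rz": 0},
    {"x": 0,"y": 0,"z": 0,"rx": 0,"ry": 0,"rz": 0},
    {"x": 0,"y": 0,"z": 0,"rx": 0,"ry": 0,"rz": 0},
    {"x": 0,"y": 0,"z": 0,"rx": 0,"ry": 0,"rz": 0},
    {"x": 0,"y": 0,"z": 0,"rx": 0,"ry": 0,"rz": 0},
    {"x": 0,"y": 0,"z": 0,"rx": 0,"ry": 0,"rz": 0},
  ],
)

```text
time: 15.25
position: [0.55, 0.1611, 0.203]
orientation: [-0.363, 3.097, 0.255]
wrist_force: [-0.3, -1.4, -2.2]
opening: 0.0254
grip_force: 72.9
```

```bash
python3 - <<'E'
from h import *
p,M=st();f=[]
for k in range(6): bot.read_camera('top');f.append(bot.get_obs()['wrist_force'])
print(np.mean(f,0),np.std(f,0))
p,M=st();delta(p,M,-.16,.004)
E
```

```text
t 15.25 p [0.55   0.1611 0.203 ] 
 [[-0.973  -0.2306 -0.0057]
 [-0.2284  0.9598  0.1629]
 [-0.0321  0.1598 -0.9866]] 
F [-0.3123 -1.3737 -2.1905] open 0.02535072035264371 72.9422914981842 j [ 0.4849  0.3051 -0.1316 -0.1683 -1.0683 -1.7462]
[-0.3461 -0.5422 -2.6171] [0.6576 0.5667 0.4907]
t 15.55 p [0.55   0.1611 0.2029] 
 [[-0.973  -0.2306 -0.0059]
 [-0.2284  0.9598  0.1628]
 [-0.0319  0.1598 -0.9866]] 
F [-0.1058 -0.7183 -2.7169] open 0.025346240169881115 72.93501734733582 j [ 0.485   0.3053 -0.1317 -0.1683 -1.0683 -1.7462]
goal [0.5492 0.1614 0.2035] shift [ 0.0228  0.017  -0.0185] turn [ 0.005   0.002  -0.0143]
```

Contact is about 2.8 N (about 4 mm of cap), as the model predicts. Next I compute the rocking rows.

```bash
python3 - <<'E'
from h import *
o=bot.get_obs();p=np.array(o['position']);M=R.from_rotvec(o['orientation']).as_matrix()
n=10
for k in range(1,n+1):
    P,G=target(-.16+.485*k/n,.004-.001*k/n);P=P+PX*XO;G=G@R.from_rotvec([0,RY,0]).as_matrix()
    print((M.T@(P-p)/.03).round(3),(np.degrees(R.from_matrix(M.T@G).as_rotvec())/5).round(3))
    p,M=P,G
E
```

```text
[ 0.023  0.245 -0.031] [ 0.56   0.002 -0.032]
[-0.     0.228 -0.013] [ 0.555  0.    -0.018]
[-0.     0.228 -0.014] [ 0.555 -0.    -0.018]
[-0.     0.228 -0.014] [ 0.555 -0.    -0.018]
[-0.     0.228 -0.015] [ 0.555  0.    -0.018]
[-0.     0.228 -0.015] [ 0.555 -0.    -0.018]
[-0.001  0.228 -0.016] [ 0.555  0.    -0.018]
[-0.001  0.227 -0.016] [ 0.555  0.    -0.018]
[-0.001  0.227 -0.017] [ 0.555  0.    -0.018]
[-0.001  0.227 -0.017] [ 0.555 -0.    -0.018]
```

Call:
play_rows(
  motion=[
    {"x": 0.02,"y": 0.24,"z": -0.03,"rx": 0.56,"ry": 0,"rz": -0.03},
    {"x": 0,"y": 0.228,"z": -0.013,"rx": 0.555,"ry": 0,"rz": -0.018},
    {"x": 0,"y": 0.228,"z": -0.014,"rx": 0.555,"ry": 0,"rz": -0.018},
    {"x": 0,"y": 0.228,"z": -0.014,"rx": 0.555,"ry": 0,"rz": -0.018},
    {"x": 0,"y": 0.228,"z": -0.015,"rx": 0.555,"ry": 0,"rz": -0.018},
    {"x": 0,"y": 0.228,"z": -0.015,"rx": 0.555,"ry": 0,"rz": -0.018},
    {"x": 0,"y": 0.228,"z": -0.016,"rx": 0.555,"ry": 0,"rz": -0.018},
    {"x": 0,"y": 0.227,"z": -0.016,"rx": 0.555,"ry": 0,"rz": -0.018},
    {"x": 0,"y": 0.227,"z": -0.017,"rx": 0.555,"ry": 0,"rz": -0.018},
    {"x": 0,"y": 0.227,"z": -0.017,"rx": 0.555,"ry": 0,"rz": -0.018},
    {"x": 0,"y": 0,"z": 0,"rx": 0,"ry": 0,"rz": 0},
    {"x": 0,"y": 0,"z": 0,"rx": 0,"ry": 0,"rz": 0},
  ],
)

```text
time: 16.55
position: [0.5329, 0.2289, 0.2029]
orientation: [-0.369, 3.011, -0.483]
wrist_force: [-0.3, 1.1, -3.8]
opening: 0.0251
grip_force: 72.8
```

Call:
play_rows(
  motion=[
    {"x": 0,"y": 0,"z": 0,"rx": 0,"ry": 0,"rz": 0},
    {"x": 0,"y": 0,"z": 0,"rx": 0,"ry": 0,"rz": 0},
    {"x": 0,"y": 0,"z": 0,"rx": 0,"ry": 0,"rz": 0},
    {"x": 0,"y": 0,"z": 0,"rx": 0,"ry": 0,"rz": 0},
    {"x": 0,"y": 0,"z": 0,"rx": 0,"ry": 0,"rz": 0},
    {"x": 0,"y": 0,"z": 0,"rx": 0,"ry": 0,"rz": 0},
  ],
)

```text
time: 17.05
position: [0.5333, 0.227, 0.2041]
orientation: [-0.365, 3.011, -0.487]
wrist_force: [-0.1, 0.7, -4.2]
opening: 0.0252
grip_force: 72.8
```

```bash
python3 - <<'E'
from h import *
f=[]
for k in range(8): s=snap('side','s7.png');f.append(bot.get_obs()['wrist_force'])
print(np.mean(f,0),np.std(f,0))
p,M=st();delta(p,M,.325,.003);print('lean',-np.arcsin(M[2,1]),bot.get_obs()['moment'])
cv2.imwrite('pics/c7.png',cv2.resize(s[130:270,270:400],None,fx=4.2,fy=4.2))
E
```

```text
[ 0.2915  0.7365 -4.3713] [0.4234 0.5284 0.4253]
t 17.45 p [0.5332 0.2271 0.2039] 
 [[-0.9692 -0.2224  0.1061]
 [-0.2446  0.9213 -0.3024]
 [-0.0305 -0.3191 -0.9472]] 
F [ 0.9556  1.1359 -3.9304] open 0.024922089144575492 72.71484375 j [ 0.8224  0.3629 -0.253   0.3187 -1.1316 -2.3131]
goal [0.5333 0.2273 0.204 ] shift [-0.0033  0.0051 -0.0042] turn [ 0.0029 -0.0019 -0.0009]
lean 0.3247439225052311 [1.2568 0.1989 0.0935]
```

View pics/c7.png

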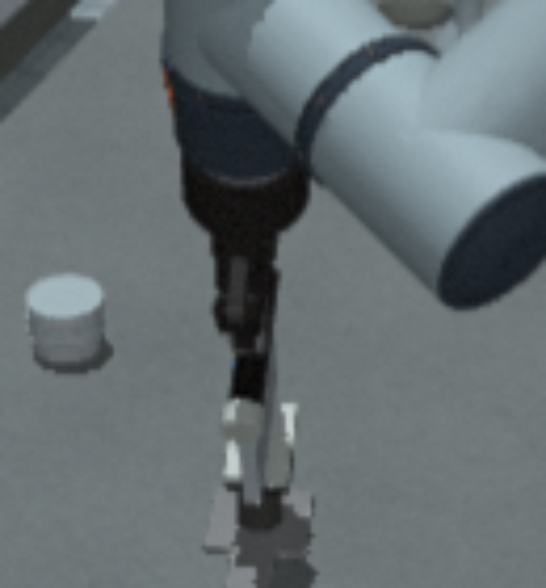

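The lamp leans at 0.325 rad and presses at about 1.1 N. I'll add about 1 mm for a sure light contact, let the needle settle, check and hand in.

Call:
play_rows(
  motion=[
    {"x": 0,"y": 0.013,"z": 0.038,"rx": 0,"ry": 0,"rz": 0},
    {"x": 0,"y": 0,"z": 0,"rx": 0,"ry": 0,"rz": 0},
    {"x": 0,"y": 0,"z": 0,"rx": 0,"ry": 0,"rz": 0},
    {"x": 0,"y": 0,"z": 0,"rx": 0,"ry": 0,"rz": 0},
    {"x": 0,"y": 0,"z": 0,"rx": 0,"ry": 0,"rz": 0},
    {"x": 0,"y": 0,"z": 0,"rx": 0,"ry": 0,"rz": 0},
    {"x": 0,"y": 0,"z": 0,"rx": 0,"ry": 0,"rz": 0},
    {"x": 0,"y": 0,"z": 0,"rx": 0,"ry": 0,"rz": 0},
    {"x": 0,"y": 0,"z": 0,"rx": 0,"ry": 0,"rz": 0},
    {"x": 0,"y": 0,"z": 0,"rx": 0,"ry": 0,"rz": 0},
    {"x": 0,"y": 0,"z": 0,"rx": 0,"ry": 0,"rz": 0},
    {"x": 0,"y": 0,"z": 0,"rx": 0,"ry": 0,"rz": 0},
  ],
)

```text
time: 18.45
position: [0.5332, 0.2272, 0.2027]
orientation: [-0.366, 3.011, -0.487]
wrist_force: [1.8, 0.1, -3.2]
opening: 0.0249
grip_force: 72.8
```

```bash
python3 - <<'E'
from h import *
f=[]
for k in range(10): snap('side');f.append(bot.get_obs()['wrist_force'])
F=np.mean(f,0);print(F)
p,M=st();l=-np.arcsin(M[2,1]);print('lean',l)
if -4.9<F[2]<-1 and abs(l-.325)<.006: print(bot.close_job())
E
```

```text
[ 0.8618 -0.0263 -3.5222]
t 18.95 p [0.5332 0.2272 0.2027] 
 [[-0.9692 -0.2224  0.1061]
 [-0.2445  0.9213 -0.3022]
 [-0.0305 -0.3188 -0.9473]] 
F [ 1.0346  0.05   -4.1157] open 0.02562941940690263 72.79194474220276 j [ 0.8224  0.3639 -0.2547  0.3189 -1.1288 -2.314 ]
lean 0.32449320221035644
the job is handed in; nothing more can be done
None
```

The job is handed in at about 19 s: the lamp is held leaning 0.325 rad towards the dish, with its sole pressing on the cap at about 2 N. The dial faced away from both cameras at the post, so I set the final lean from the tool angle; earlier, in view of the side camera, needle and tab lined up within about 0.2 pixel at that lean.

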